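# Wedge a casting mould tight in its clamping frame

## Task

Lock the blue casting mould in its clamping frame. Pick up the mallet and, with nothing but the mallet touching it, drive the orange wedge in with several short, light taps (about a centimetre each, lifting off between taps) until it stops advancing and grips the mould tight. Then lay the mallet down flat on the bench clear of the frame, and swing the red cam lever fully over until it lies along the front rail, without touching the mould or disturbing anything else on the bench.

Things in the scene. Friction and masses are not known exactly. Their poses are not given: they have to be found in the camera images.
- clamp_frame: Aluminium clamping frame fixed to the bench, 120 (its x) x 130 (its y) mm, 50 mm high; origin at the centre of its underside. Its -x side, the front rail (14 mm wide, top at 50 mm), faces the robot. From front to back: front rail, wedge, sliding jaw, mould, backstop. The wedge is driven along the frame's +y.
- wedge (a joint): Travel of the orange wedge (145 mm long, captive), m; grows along the frame's +y; starts at 0 to 0.010. Stiff: about 5 N of friction plus 15 N per m/s; stays where left. Moves the jaw 1 mm per 5 mm. Tight on the mould somewhere from 0.038 to 0.060 (the backstop is set differently each time); from there it hardly advances and taps meet a hard stop; 9 to 15 N seats it.
- wedge_face (a point): Centre of the wedge's steel striking plate, on its outer face (which looks along the frame's -y); the plate is 42 mm wide (frame x) and 40 mm high (z from 9 to 49 mm). It sticks out of the frame's -y side by 75 to 85 mm at the start and by 25 to 47 mm when tight; nothing stands just beyond it.
- press_jaw: Dark steel sliding jaw (up to 34 x 102 mm, top at 46 mm) between wedge and mould; moves along the frame's +x, only driven by the wedge. Its origin equals the frame's origin when the wedge is fully back.
- mould: Blue casting mould with three square pockets, 36 (x) x 100 (y) x 44 mm high (top at 52 mm), lying loose in the frame between jaw and backstop with a few mm of play; origin at the centre of its underside. It is not to be handled; the jaw pushes it against the backstop.
- cam_lever (a joint): Angle of the red cam lever in rad about its upright pivot, clockwise seen from above: 0 = open, lying back across the frame along the frame's +x; 1.571 = locked (end stop), lying along the front rail and pointing to the frame's -y. Starts at 0 to 0.25. 0.12 N m of friction; it stays where it is left.
- cam_knob (a point): Centre of the upright round red knob at the end of the cam lever, 80 mm from the pivot axis: 20 mm in diameter; its top is 15 mm above this point, the lever's arm (14 mm wide) 17 mm below it. It can be pinched or pushed from above.
- cam_pivot (a point): Point on the cam lever's pivot axis at the height of the knob's centre, above the left (+y) part of the front rail. To the left of the frame a thin fixed cord rises from the bench at about x 0.66, y 0.04 m through (0.57, 0.09, 0.16) and (0.43, 0.18, 0.45) towards the robot's left: keep arm and gripper to the right of it.
- mallet_head (a point): Centre of the mallet's head: black block 46 (x) x 90 (y) x 46 mm (z), striking faces (yellow) at its +y and -y ends, 45 mm from this point. The handle leaves it along the mallet's -x. Lying flat on the bench this point is 23 mm above the bench.
- mallet_grip (a point): Point on the axis of the wooden handle, 52 mm from the head's centre along the mallet's -x, a good place to grip (near the head, so that taps do not twist the mallet in the fingers). Handle 24 mm wide (y), 30 mm high (z), from 23 to 155 mm from the head's centre. Mallet 0.23 to 0.43 kg, centre of mass about 15 mm from the head's centre.
- jar: White wide-neck jar, 60 mm wide, 85 high, a bystander; origin under its centre.
- cuvettes: Cuvette box with blue lid, 71 x 106 x 40 mm, a bystander; origin under its centre.
- beaker: Clear beaker, 52 mm wide, 60 high, a bystander; origin under its centre.
- timer: Grey-white timer, 64 x 64 x 20 mm, a bystander; origin under its centre.
- green_marker: White marker with green cap, 132 mm long, a bystander; origin under its centre.
- flask: Clear conical flask, 60 mm wide, 104 high, a bystander; origin under its centre.

How it is judged:
By the outcome, as a careful person would: the job done as asked, in the order asked, and still so for the second after the job is handed in, with the robot touching nothing.
It also fails if it takes over 58 s, if anything falls off the work surface, if the arm or the gripper's body presses on something with over 40 N, if the wrist force passes 120 N, or if a joint passes its speed limit or range.

## Robot

A 7-joint arm with a two-finger parallel gripper is mounted at the origin on a cart in front of the work surface, level with it; the furniture and walls round the work are solid. World frame = base frame: x ahead of the robot, y to its left, z up, the work surface at z = 0. Lengths are in m, angles in rad, forces in N, time in s.
With the tool pointing down it reaches from about 0.425 to 0.95 m from the base axis. Payload 4.7 kg.
Tool frame: the origin (TCP) lies on the front face of the gripper's body, between the roots of the fingers; the fingertips stand 70 mm ahead of it and the grasp point (between the pads) lies ctrl.grip_point_offset ahead of it (ctrl.grip_point_offset is the distance from the TCP to the grasp point, in m); z points along the fingers, y is the line along which they close (so a half turn about z gives the same grasp; the last joint's range is limited). The gripper opens to 87 mm and grips with 3 to 60 N. Pads are 19 mm wide; open, the fingers measure 117 mm over their backs; the gripper's body (75 mm by 190 mm) begins 51 mm behind the grasp point.
Start: joints at [1.17, 0.469, -0.049, 1.532, 0.024, 1.141, -0.082], TCP at [0.245, -0.629, 0.292] pointing down, gripper open.
Joint ranges: [-2.59, 2.59], [-0.33, 1.99], [-1.39, 1.29], [0.1, 2.45], [-1.04, 4.18], [0.21, 1.99], [-2.66, 2.66]. Speed limits (rad/s): [2.57, 2.57, 3.14, 3.14, 3.14, 3.14, 3.14].

## Interface

Orientations are given as a 3x3 rotation matrix whose columns are the frame's x, y, z axes.
In Python, from rig import telemetry, eyes, ctrl gives the robot as it stands.
- The arm moves only by the shell command python3 -m crank 'ROWS'. ROWS is JSON, a list of rows, each a list of 5 numbers: the shift along the tool's x, y, z in m, then the turn about the tool's z in rad, then the gripper command: -1 is shut, 1 is fully open, values between are in proportion. A call has 1 to 5 rows; each row is the pose to reach, as a shift and turn from the pose commanded when the call began, along the tool's axes at that moment; what a row does not reach only later rows make up. A row lasts 1/12 s, in which the tool goes at most 41.7 mm and 7.16 degrees, less where a joint would pass 70% of its speed; a pose out of reach is approached as far as the arm can. A call with a gripper value outside its range is refused whole. The fingers move at their own pace and stop on an object; the grip force is fixed at half the most. Time passes only in rows, so rows that repeat a pose let the fingers close. It gives the time, the measured TCP pose, the force, the opening and the grip force at its end, in the units of the state.
- telemetry.read_state(): the state, without advancing time (a new reading comes with each control period).
- eyes.read_camera(name): name is "side" or "top" or "wrist"; returns (picture, depth): 400x640x3 uint8, red, green, blue; 400x640 float32, m along the optical axis (not along the pixel's ray), 0 where there is no reading.
- eyes.get_calibration(name): a dict with "fx", "fy", "cx", "cy" (pixels), "R" (3x3) and "t" (3): a world point X has camera coordinates R X + t. Camera axes: x right, y down, z forward; pixel columns grow to the right and rows downward; lengths in m; the calibration is good to about 2 mm. The wrist camera is an equidistant fisheye: a pixel r from the principal point sees the ray r / f radians off the axis. A picture is of the moment at which its call begins: read the wrist's pose just before it. get_calibration takes no time and is no camera call; for the wrist camera it gives the pose at the moment of the call.
- ctrl.close_job(): hands the job in; it is judged then, once.
The state is a dict: "time": time; "qpos": joint angles; "qd": joint speeds; "effort": joint torques, N m; "eef_pos": TCP position; "tool_rot": TCP orientation; "force": force on the tool from outside, world axes, zero at the start; "moment": the same for the moment, N m; "width": finger opening in m; "finger_force": force on a finger pad.
Only numpy, scipy, OpenCV 4.12 (cv2) and the standard library are available. Lean on these libraries where they do the work, as an engineer would, in place of code of your own. Each camera call takes 0.05 s, during which the arm holds its last target. There are 200 camera calls.

## Working session

There is one attempt and no reset: what is moved stays moved. The work goes in short steps, Python scripts to look and compute and a shell command to move; the robot and the scene stay as the last step left them, time stands still between calls to the robot, and variables do not carry over. Pictures are saved under pics/ and viewed, at most 11 in all, crops included, and the job is handed in when it is done.

```bash
mkdir -p pics; ls; python3 - <<'E'
from rig import telemetry, eyes, ctrl
import cv2,numpy as np
s=telemetry.read_state(); print({k:np.round(v,3).tolist() for k,v in s.items()}, ctrl.grip_point_offset)
for n in("top","side"):
    im,d=eyes.read_camera(n); c=eyes.get_calibration(n)
    np.savez(f"pics/{n}0.npz",im=im,d=d,**c)
    cv2.imwrite(f"pics/{n}0.png",im[:,:,::-1]); print(n,{k:np.round(v,3).tolist() for k,v in c.items()})
E
```

```text
pics
{'time': 0.0, 'qpos': [1.17, 0.469, -0.049, 1.534, 0.024, 1.141, -0.082], 'qd': [-0.001, -0.002, -0.001, 0.001, 0.0, -0.0, -0.002], 'effort': [-0.0, -50.797, -0.081, -23.615, -0.061, 0.038, 0.0], 'eef_pos': [0.245, -0.628, 0.291], 'tool_rot': [[0.932, 0.363, -0.001], [0.363, -0.932, 0.002], [-0.0, -0.002, -1.0]], 'force': [-1.219, 0.355, -0.422], 'moment': [-0.006, -0.06, 0.031], 'finger_force': 0.0, 'width': 0.087} 0.051
top {'fx': 463.669, 'fy': 463.669, 'cx': 329.018, 'cy': 199.255, 'R': [[-0.014, -0.998, -0.053], [-0.99, 0.021, -0.138], [0.138, 0.051, -0.989]], 't': [0.069, 0.609, 1.595]}
side {'fx': 487.804, 'fy': 487.804, 'cx': 323.382, 'cy': 197.503, 'R': [[-0.978, -0.209, -0.007], [-0.087, 0.438, -0.895], [0.189, -0.875, -0.446]], 't': [0.605, 0.083, 1.471]}
```

View pics/top0.png

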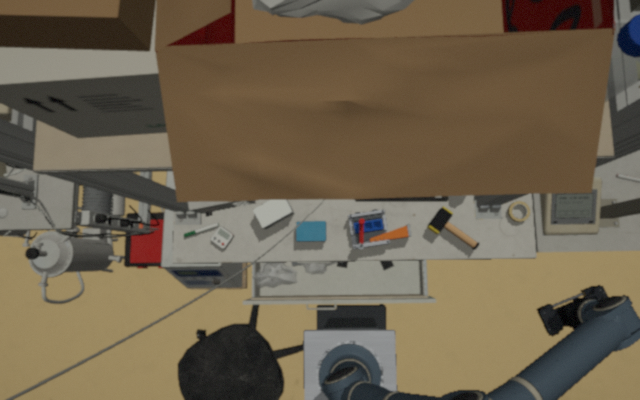

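View pics/side0.png

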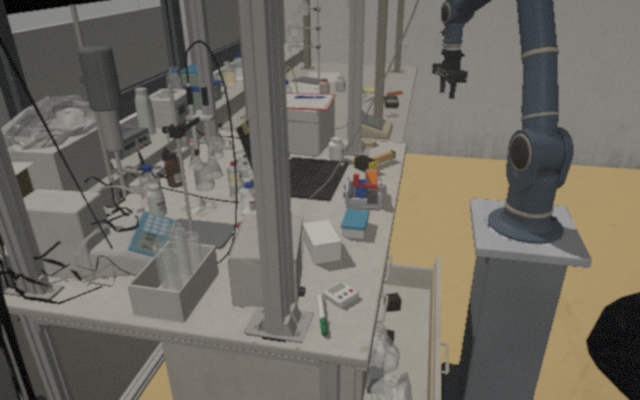

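The top view shows the frame at about (368,230), the orange wedge at (390,235), the mallet head at (440,220) with its handle running to (475,245), and cuvettes at (310,231). The side view shows the mallet at (372,162) and the frame at (365,190).

```bash
cat > h.py <<'E'
import numpy as np, cv2
def ray(c,u,v):
    R=np.array(c["R"]);t=np.array(c["t"])
    d=R.T@np.array([(u-c["cx"])/c["fx"],(v-c["cy"])/c["fy"],1.]); return -R.T@t,d
def onplane(c,u,v,z):
    o,d=ray(c,u,v); return o+d*(z-o[2])/d[2]
def cloud(d,c):
    v,u=np.mgrid[:d.shape[0],:d.shape[1]]
    p=np.stack([(u-c["cx"])/c["fx"]*d,(v-c["cy"])/c["fy"]*d,d],-1)
    return (p-np.array(c["t"]))@np.array(c["R"])
E
python3 - <<'E'
from h import *
z=np.load("pics/top0.npz");im=z["im"];P=cloud(z["d"],z)
cv2.imwrite("pics/topc.png",cv2.resize(im[190:265,295:495][:,:,::-1],None,fx=4,fy=4,interpolation=cv2.INTER_CUBIC))
for n,(u,v) in dict(head=(440,220),handle=(468,240),wedge=(395,235),bench=(400,255),box=(350,120),boxedge=(350,190),tape=(517,212),shelf=(350,205)).items():
    print(n,np.round(P[v,u],3))
E
```

```text
head [ 0.528 -0.325  0.052]
handle [ 0.458 -0.418  0.043]
wedge [ 0.479 -0.169  0.047]
bench [ 0.411 -0.189 -0.007]
box [ 0.536 -0.024  1.181]
boxedge [ 0.465 -0.022  1.147]
tape [ 0.556 -0.605 -0.   ]
shelf [ 0.594 -0.015 -0.004]
```

View pics/topc.png

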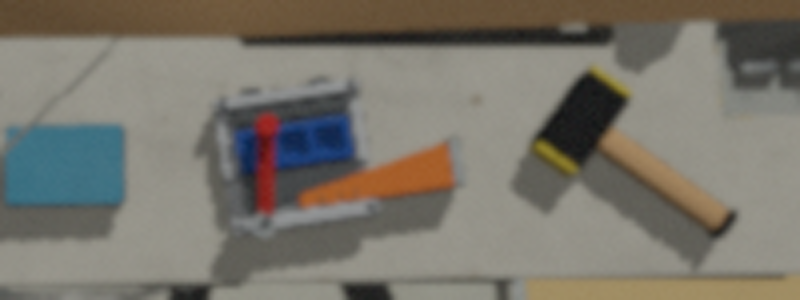

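The crop shows the mallet head centred near crop (583,121) with the handle ending at (725,222), the wedge plate at (457,163), the front rail from (238,225) to (378,206), and the red knob at (266,123) with its pivot at (264,222).

```bash
python3 - <<'E'
from h import *
c=np.load("pics/top0.npz")
pts=dict(hc=(583,121,.046),hend=(725,222,.038),y1=(612,82,.046),y2=(555,160,.046),rl=(242,224,.05),rr=(378,207,.05),bl=(222,102,.05),br=(354,84,.05),pt=(450,145,.049),pb=(452,185,.049),knob=(266,122,.09),piv=(264,222,.06))
q={}
for n,(x,y,z) in pts.items():
    q[n]=onplane(c,295+(x+.5)/4-.5,190+(y+.5)/4-.5,z);print(n,np.round(q[n],3))
a=lambda d:np.round(np.degrees(np.arctan2(d[1],d[0])),1)
print("mallet +x",a(q['hc']-q['hend']),"from faces", a(q['y1']-q['y2']), a(q['rl']-q['rr']),a(q['bl']-q['br']),np.round((q['rl']+q['rr']+q['bl']+q['br'])/4,3))
E
```

```text
hc [ 0.529 -0.327  0.046]
hend [ 0.44  -0.445  0.038]
y1 [ 0.562 -0.354  0.046]
y2 [ 0.496 -0.302  0.046]
rl [ 0.445 -0.03   0.05 ]
rr [ 0.457 -0.148  0.05 ]
bl [ 0.551 -0.015  0.05 ]
br [ 0.565 -0.131  0.05 ]
pt [ 0.51  -0.212  0.049]
pb [ 0.475 -0.212  0.049]
knob [ 0.529 -0.052  0.09 ]
piv [ 0.446 -0.049  0.06 ]
mallet +x 53.1 from faces -37.9 96.2 96.7 [ 0.505 -0.081  0.05 ]
```

```bash
cat >> h.py <<'E'
def go(p,yaw=None):
    """row (tool axes) to bring TCP to world p with tool y axis at yaw deg (world)"""
    from rig import telemetry
    s=telemetry.read_state();R=np.array(s["tool_rot"]);d=R.T@(np.array(p)-s["eef_pos"])
    cur=np.degrees(np.arctan2(R[1,1],R[0,1]))
    tr=0 if yaw is None else -np.radians((yaw-cur+180)%360-180)
    print("row",np.round(d,4),"turn",round(tr,4),"pos",np.round(s["eef_pos"],4),"yawY",round(cur,2),"z",np.round(R[:,2],3),"t",round(s["time"],2),"F",np.round(s["force"],1),"w",round(s["width"],4))
def wray(c,u,v):
    x,y=(u-c["cx"])/c["fx"],(v-c["cy"])/c["fy"];r=np.hypot(x,y);k=np.sinc(r/np.pi)
    R=np.array(c["R"]);return -R.T@np.array(c["t"]),R.T@np.array([x*k,y*k,np.cos(r)])
def wplane(c,u,v,z):
    o,d=wray(c,u,v);return o+d*(z-o[2])/d[2]
def snap(name):
    from rig import eyes
    c=eyes.get_calibration("wrist");im,d=eyes.read_camera("wrist")
    np.savez(f"pics/{name}.npz",im=im,d=d,**c);cv2.imwrite(f"pics/{name}.png",im[:,:,::-1]);return c,im,d
E
python3 -m crank '[[0.165,-0.075,0,0,1],[0.165,-0.075,0,0,1],[0.165,-0.075,0,0,1],[0.165,-0.075,0,0,1],[0.165,-0.075,0,0,1]]'
python3 -m crank '[[0.164,-0.076,0.04,-0.546,1],[0.164,-0.076,0.04,-0.546,1],[0.164,-0.076,0.04,-0.546,1],[0.164,-0.076,0.04,-0.546,1],[0.164,-0.076,0.04,-0.546,1]]'
python3 -m crank '[[0,0,0,0,1],[0,0,0,0,1],[0,0,0,0,1]]'
python3 - <<'E'
from h import *
go([.497,-.368,.25],-37.4); c,im,d=snap("w1"); print(c)
E
```

```text
time: 0.52
eef_pos: [0.3775, -0.4929, 0.292]
tool_rot: [[0.928, 0.372, 0.003], [0.372, -0.928, 0.004], [0.004, -0.003, -1.0]]
force: [0.9, 0.8, -1.2]
width: 0.0869
finger_force: 0.0
time: 0.93
eef_pos: [0.5006, -0.3625, 0.2509]
tool_rot: [[0.598, 0.802, 0.001], [0.802, -0.598, 0.004], [0.004, -0.002, -1.0]]
force: [-0.2, 1.8, -0.4]
width: 0.0874
finger_force: 0.0
time: 1.18
eef_pos: [0.4958, -0.3703, 0.2521]
tool_rot: [[0.61, 0.792, -0.001], [0.792, -0.61, -0.001], [-0.002, -0.0, -1.0]]
force: [0.5, -0.1, 0.5]
width: 0.0871
finger_force: 0.0
row [ 0.0026 -0.0005  0.0021] turn -0.0032 pos [ 0.4958 -0.3703  0.2521] yawY -37.58 z [-0.001 -0.001 -1.   ] t 1.18 F [ 0.5 -0.1  0.5] w 0.0871
{'fx': 309.70691628693146, 'fy': 309.70691628693146, 'cx': 319.364520962798, 'cy': 198.21588148458676, 'R': array([[ 0.79223636, -0.61021351, -0.00101023],
       [-0.58747425, -0.76315977,  0.26918611],
       [-0.16503196, -0.21266554, -0.96308765]]), 't': array([-0.61801757, -0.01281264,  0.35435028])}
```

View pics/w1.png

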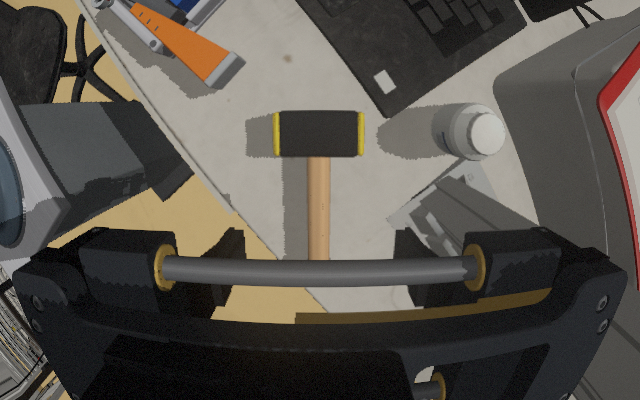

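The wrist view shows the mallet head at (319,133) with yellow faces at u≈277 and 361, and the handle at u≈318 running straight down towards the fingers. The wedge plate is at (225,72) and the jar at (470,130).

```bash
python3 - <<'E'
from h import *
c=np.load("pics/w1.npz");im=c["im"];h=cv2.cvtColor(im,cv2.COLOR_RGB2HSV)
P=[]
dark=(h[:,:,2]<75)
m=np.zeros(dark.shape,np.uint8);m[112:156,283:357]=1
ye=((h[:,:,0]>22)&(h[:,:,0]<35)&(h[:,:,1]>150)&(h[:,:,2]>90))
for lo,hi in((265,300),(340,375)):
    v,u=np.nonzero(ye[100:170,lo:hi]);print(u.min()+lo,u.max()+lo,v.min()+100,v.max()+100)
# handle: edges per row
wood=((h[:,:,0]>8)&(h[:,:,0]<22)&(h[:,:,1]>80)&(h[:,:,2]>110))
L=[]
for v in range(165,255,5):
    u=np.nonzero(wood[v,300:340])[0]+300
    L.append(wplane(c,(u.min()+u.max())/2,v,.038)[:2])
L=np.array(L);vx,vy,x0,y0=cv2.fitLine(L.astype(np.float32),cv2.DIST_HUBER,0,.01,.01).ravel()
print("handle dir",np.degrees(np.arctan2(vy,vx)),x0,y0)
for u,v in((319,112),(319,156),(280,134),(359,134)):print(np.round(wplane(c,u,v,.046),4))
E
```

```text
273 279 113 154
358 363 113 154
handle dir 52.364925 0.47976023 -0.38833928
[ 0.5411 -0.3098  0.046 ]
[ 0.5151 -0.3435  0.046 ]
[ 0.4986 -0.3034  0.046 ]
[ 0.5589 -0.3498  0.046 ]
```

```bash

python3 -m crank '[[0.006,-0.001,0.04,0,1],[0.006,-0.001,0.08,0,1],[0.006,-0.001,0.12,0,1],[0.006,-0.001,0.15,0,1],[0.006,-0.001,0.15,0,1]]' | head -2
python3 -m crank '[[0,0,0.012,0,1],[0,0,0.024,0,1],[0,0,0.024,0,1],[0,0,0.024,0,-1],[0,0,0.024,0,-1]]'
python3 -m crank '[[0,0,0,0,-1],[0,0,0,0,-1],[0,0,0,0,-1],[0,0,0,0,-1],[0,0,0,0,-1]]'
```

```text
time: 1.65
eef_pos: [0.4948, -0.3633, 0.0962]
time: 2.07
eef_pos: [0.5005, -0.3639, 0.0797]
tool_rot: [[0.608, 0.794, 0.002], [0.794, -0.608, -0.002], [0.0, 0.003, -1.0]]
force: [-0.1, 1.0, 0.2]
width: 0.0802
finger_force: 0.0
time: 2.48
eef_pos: [0.4999, -0.3633, 0.0785]
tool_rot: [[0.608, 0.794, 0.0], [0.794, -0.608, -0.0], [0.0, 0.0, -1.0]]
force: [0.4, -0.8, 0.4]
width: 0.0484
finger_force: 0.0
```

```bash

python3 -m crank '[[0,0,0,0,-1],[0,0,0,0,-1],[0,0,0,0,-1],[0,0,0,0,-1],[0,0,0,0,-1]]'
python3 -m crank '[[0,0,0,0,-1],[0,0,-0.02,0,-1],[0,0,-0.05,0,-1],[0,0,-0.08,0,-1],[0,0,-0.08,0,-1]]'
python3 -m crank '[[0,0,0,0,-1],[0,0,0,0,-1]]'
python3 - <<'E'
from h import *
go([.44,-.35,.15],-83.5); c,im,d=snap("w2")
cv2.imwrite("pics/w2v.png",im[:,:,::-1])
E
```

```text
time: 2.9
eef_pos: [0.4998, -0.3633, 0.0782]
tool_rot: [[0.608, 0.794, -0.0], [0.794, -0.608, 0.0], [-0.0, -0.0, -1.0]]
force: [-0.0, -0.1, 1.1]
width: 0.0238
finger_force: 30.0
time: 3.32
eef_pos: [0.5025, -0.3648, 0.1637]
tool_rot: [[0.608, 0.794, 0.008], [0.794, -0.608, -0.005], [0.001, 0.01, -1.0]]
force: [1.6, 0.9, -2.1]
width: 0.0237
finger_force: 30.0
time: 3.48
eef_pos: [0.4987, -0.3629, 0.157]
tool_rot: [[0.608, 0.794, -0.002], [0.794, -0.608, 0.001], [-0.001, -0.003, -1.0]]
force: [0.0, -0.4, -3.8]
width: 0.0239
finger_force: 30.0
row [-0.0255 -0.0544  0.0072] turn 0.8044 pos [ 0.4987 -0.3629  0.157 ] yawY -37.41 z [-0.002  0.001 -1.   ] t 3.48 F [ 0.  -0.4 -3.8] w 0.0239
```

View pics/w2v.png

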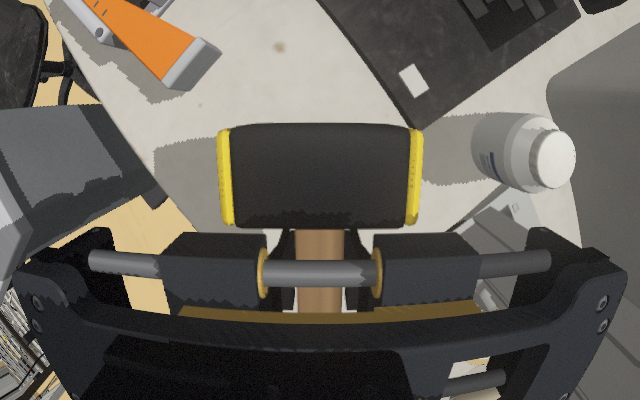

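The mallet is gripped squarely: the head is level at (320,175) and perpendicular to the handle, and the wedge plate is at (190,65).

```bash

python3 -m crank '[[0.007,-0.056,0,0.4,-1],[0.007,-0.056,0,0.4,-1],[0.007,-0.056,0,0.4,-1],[0.007,-0.056,0,0.4,-1],[0.007,-0.056,0,0.4,-1]]' |head -2
python3 -m crank '[[0,0,0,0.404,-1],[0,0,0,0.404,-1],[0,0,0,0.404,-1],[0,0,0,0.404,-1],[0,0,0,0.404,-1]]' |head -2
python3 -m crank '[[0,0,0,0,-1],[0,0,0,0,-1]]' |head -1
python3 - <<'E'
from h import *
go([.459,-.3235,.15],-83.5); c,im,d=snap("w3")
cv2.imwrite("pics/w3c.png",cv2.resize(im[:240,:400,::-1],None,fx=2,fy=2))
E
```

```text
time: 3.95
eef_pos: [0.4592, -0.3234, 0.1571]
time: 4.37
eef_pos: [0.4598, -0.3239, 0.1577]
time: 4.53
row [-0.0005 -0.0003  0.008 ] turn 0.0029 pos [ 0.4596 -0.3237  0.158 ] yawY -83.34 z [-0.  0. -1.] t 4.53 F [-0.4  0.8 -3.2] w 0.0239
```

View pics/w3c.png

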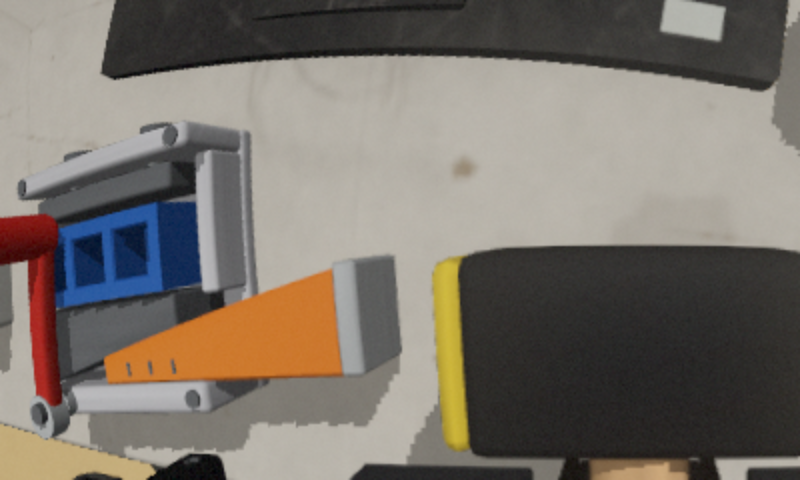

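The crop shows the plate's outer top edge from crop (357,262) to (365,374), i.e. half those values in the full image. The mallet's yellow face is at u≈450, the lever pivot at (48,415), the knob at (40,232), and the front rail's right end at (212,395).

```bash
python3 - <<'E'
from h import *
c=np.load("pics/w3.npz");d=c["d"]
f=lambda x,y,z:np.round(wplane(c,x/2,y/2,z),4)
a,b=f(357,262,.049),f(365,374,.049);print(a,b,np.degrees(np.arctan2(*(a-b)[1::-1])),(a+b)/2)
r1,r2=f(75,410,.05),f(212,410,.05);print("rail",r1,r2,np.degrees(np.arctan2(*(r1-r2)[1::-1])))
print("piv",f(48,412,.06),"mould right end",f(152,290,.052),f(160,205,.052),"lever arm", f(48,385,.06),f(40,262,.06))
print("knob top", f(45,232,.1), "depths",d[106:124:4,10:28:4])
E
```

```text
[ 0.5134 -0.2184  0.049 ] [ 0.4736 -0.2228  0.049 ] 6.30858900255486 [ 0.4935 -0.2206  0.049 ]
rail [ 0.439  -0.0535  0.05  ] [ 0.4513 -0.1502  0.05  ] 97.2489540932117
piv [ 0.4395 -0.0419  0.06  ] mould right end [ 0.4991 -0.1203  0.052 ] [ 0.5334 -0.1245  0.052 ] lever arm [ 0.4532 -0.0454  0.06  ] [ 0.5108 -0.046   0.06  ]
knob top [ 0.526  -0.1062  0.1   ] depths [[0.22904313 0.22939734 0.2305377  0.18832846 0.18945603]
 [0.1562938  0.16164319 0.16559528 0.17144679 0.1754623 ]
 [0.15600213 0.16122843 0.1655485  0.17009622 0.1733548 ]
 [0.15547732 0.1605017  0.16491412 0.17107095 0.17516603]
 [0.15651312 0.16204993 0.1671172  0.1720501  0.17740284]]
```

```bash

python3 -m crank '[[0.001,0,0.03,0,-1],[0.001,0,0.06,0,-1],[0.001,-0.02,0.073,0,-1],[0.001,-0.04,0.073,0,-1],[0.001,-0.04,0.073,0,-1]]' |head -4
python3 -m crank '[[0,-0.01,0,0,-1],[0,-0.018,0,0,-1],[0,-0.024,0,0,-1],[0,-0.024,0,0,-1],[0,-0.024,0,0,-1]]'
python3 -c "from h import *;go([.459,-.3235,.085],-83.5);
c,im,d=snap('w4');cv2.imwrite('pics/w4c.png',cv2.resize(im[:240,:400,::-1],None,fx=2,fy=2))"
```

```text
time: 5.0
eef_pos: [0.4549, -0.2791, 0.0836]
tool_rot: [[0.993, 0.119, -0.005], [0.119, -0.993, 0.005], [-0.004, -0.006, -1.0]]
force: [-0.8, 0.5, -2.9]
time: 5.42
eef_pos: [0.4535, -0.2601, 0.0857]
tool_rot: [[0.994, 0.114, 0.001], [0.114, -0.994, -0.0], [0.001, 0.0, -1.0]]
force: [-0.8, -1.1, -3.4]
width: 0.0237
finger_force: 30.0
row [-0.0017  0.0636  0.0007] turn 0.0004 pos [ 0.4535 -0.2601  0.0857] yawY -83.48 z [ 0.001 -0.    -1.   ] t 5.42 F [-0.8 -1.1 -3.4] w 0.0237
```

View pics/w4c.png

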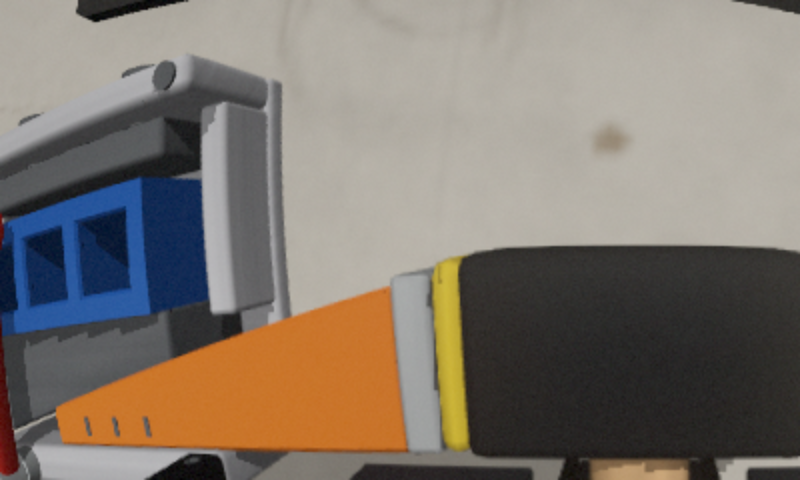

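```bash
python3 - <<'E'
from h import *
c=np.load("pics/w4.npz")
f=lambda x,y,z:np.round(wplane(c,x/2,y/2,z),4)
print(f(431,277,.049),f(440,448,.049),"inner",f(392,278,.049),f(407,448,.049),"yellow",f(436,262,.053),f(447,448,.053))
E
```

```text
[ 0.5121 -0.2076  0.049 ] [ 0.4733 -0.2111  0.049 ] inner [ 0.5112 -0.1984  0.049 ] [ 0.4722 -0.2029  0.049 ] yellow [ 0.5157 -0.2099  0.053 ] [ 0.4751 -0.214   0.053 ]
```

```bash

python3 -m crank '[[0,0.012,0,0,-1],[0,0.012,0,0,-1],[0,0,0,0,-1],[0,-0.010,0,0,-1],[0,-0.010,0,0,-1]]'
python3 -m crank '[[0,0.012,0,0,-1],[0,0.012,0,0,-1]]'
python3 -c "from h import *;go([.459,-.3235,.085],-83.5)"
```

```text
time: 5.88
eef_pos: [0.452, -0.2485, 0.0854]
tool_rot: [[0.993, 0.115, -0.0], [0.115, -0.993, 0.0], [-0.0, -0.0, -1.0]]
force: [-0.1, -0.6, -3.0]
width: 0.0239
finger_force: 30.0
time: 6.05
eef_pos: [0.4539, -0.2636, 0.0854]
tool_rot: [[0.994, 0.113, 0.001], [0.113, -0.994, -0.001], [0.001, 0.001, -1.0]]
force: [-0.1, -0.5, -2.6]
width: 0.0236
finger_force: 30.0
row [-0.0017  0.0601  0.0005] turn -0.0006 pos [ 0.4539 -0.2636  0.0854] yawY -83.54 z [ 0.001 -0.001 -1.   ] t 6.05 F [-0.1 -0.5 -2.6] w 0.0236
```

```bash

python3 -m crank '[[0,-0.010,0,0,-1],[0,-0.018,0,0,-1],[0,-0.022,0,0,-1],[0,-0.022,0,0,-1]]' | grep -E "eef|force"
python3 -m crank '[[0,0.012,0,0,-1],[0,0.012,0,0,-1]]'| grep -E "eef|^force"
python3 -m crank '[[0,-0.010,0,0,-1],[0,-0.018,0,0,-1],[0,-0.022,0,0,-1],[0,-0.022,0,0,-1]]'| grep -E "eef|force"
```

```text
eef_pos: [0.4508, -0.2393, 0.0852]
force: [0.2, -1.8, -3.6]
finger_force: 30.0
eef_pos: [0.4528, -0.2537, 0.0854]
force: [0.6, -0.8, -3.3]
eef_pos: [0.4497, -0.2293, 0.0853]
force: [0.5, -1.7, -3.1]
finger_force: 30.0
```

```bash

python3 -m crank '[[0,0.012,0,0,-1],[0,0.012,0,0,-1]]'| grep -E "eef|^force"
python3 -m crank '[[0,-0.010,0,0,-1],[0,-0.016,0,0,-1],[0,-0.019,0,0,-1]]'| grep -E "eef|force"
python3 -m crank '[[0,0,0,0,-1]]'| grep -E "eef|force"
python3 -c "from h import *;c,im,d=snap('w5');cv2.imwrite('pics/w5c.png',cv2.resize(im[:240,:400,::-1],None,fx=2,fy=2))"
```

```text
eef_pos: [0.4516, -0.2437, 0.0854]
force: [0.4, -1.0, -3.6]
eef_pos: [0.449, -0.2265, 0.0856]
force: [-0.7, -17.3, -7.3]
finger_force: 30.0
eef_pos: [0.449, -0.2268, 0.0856]
force: [1.2, -11.9, -7.6]
finger_force: 30.0
```

View pics/w5c.png

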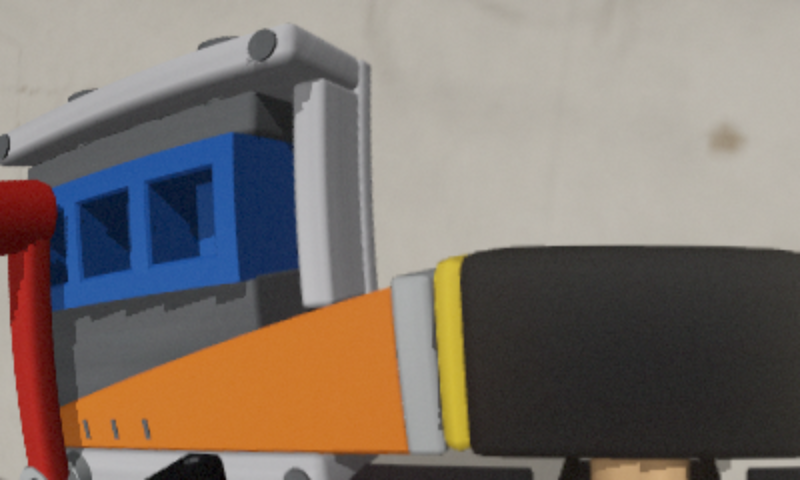

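The crop shows the jaw, mould and backstop closed up with no gaps, and the mallet still square on the plate; the force jumped to 17 N, so it looks tight. I'll confirm with one more light tap.

```bash

python3 -m crank '[[0,0.012,0,0,-1],[0,0.012,0,0,-1]]'| grep -E "eef|^force"
python3 -m crank '[[0,-0.007,0,0,-1],[0,-0.012,0,0,-1],[0,-0.0135,0,0,-1]]'| grep -E "eef|force"
python3 -m crank '[[0,0,0,0,-1]]'| grep -E "eef|force|rot"
python3 -m crank '[[0,0.012,0,0,-1],[0,0.024,0,0,-1],[0,0.024,0,0,-1]]'| grep -E "eef|^force"
python3 -c "from h import *;go([.449,-.34,.13],-83.5);c,im,d=snap('w6')
c=np.load('pics/w6.npz')"
```

```text
eef_pos: [0.4505, -0.2364, 0.0854]
force: [0.2, 0.2, -3.4]
eef_pos: [0.4489, -0.226, 0.0857]
force: [-0.5, -18.0, -7.2]
finger_force: 30.1
eef_pos: [0.4489, -0.2261, 0.0857]
tool_rot: [[0.994, 0.11, 0.003], [0.11, -0.994, -0.007], [0.002, 0.007, -1.0]]
force: [1.1, -15.5, -8.0]
finger_force: 30.0
eef_pos: [0.4519, -0.2467, 0.0853]
force: [0.8, -0.8, -2.8]
row [-0.0133  0.0924 -0.0447] turn -0.001 pos [ 0.4519 -0.2467  0.0853] yawY -83.56 z [ 0.001 -0.    -1.   ] t 8.18 F [ 0.8 -0.8 -2.8] w 0.0239
```

Another 18 N moved it under 1 mm, so the wedge is seated. I'll lay the mallet back at its original clear spot.

```bash

python3 -m crank '[[0,0.03,-0.03,0,-1],[0.01,0.06,-0.05,0,-1],[0.02,0.09,-0.06,-0.12,-1],[0.034,0.121,-0.06,-0.24,-1],[0.034,0.121,-0.06,-0.34,-1]]' |head -2
python3 -m crank '[[0,0,0,-0.12,-1],[0,0,0,-0.24,-1],[0,0,0,-0.36,-1],[0,0,0,-0.46,-1],[0,0,0,-0.46,-1]]' |head -2
python3 -m crank '[[0,0,0,0,-1],[0,0,0,0,-1]]' |head -1
python3 -c "from h import *;go([.4995,-.3633,.0785],-37.6)"
```

```text
time: 8.65
eef_pos: [0.5023, -0.3675, 0.1468]
time: 9.07
eef_pos: [0.4991, -0.36, 0.1447]
time: 9.23
row [-0.0016  0.0016  0.0665] turn -0.002 pos [ 0.4992 -0.3611  0.145 ] yawY -37.72 z [-0.     0.001 -1.   ] t 9.23 F [ 0.9  0.3 -2.4] w 0.0239
```

```bash

python3 -m crank '[[0,0,0.03,0,-1],[0,0,0.05,0,-1],[0,0,0.06,0,-1],[0,0,0.064,0,-1],[0,0,0.064,0,-1]]' |grep -E "eef|^force"
python3 -m crank '[[0,0,0.001,0,-1],[0,0,0.002,0,-1],[0,0,0.002,0,-1]]' |grep -E "eef|^force"
```

```text
eef_pos: [0.4991, -0.3615, 0.0805]
force: [-0.5, 0.5, -2.8]
eef_pos: [0.4997, -0.3623, 0.0803]
force: [0.2, -0.5, -3.6]
```

```bash

python3 -m crank '[[0,0,0.001,0,-1],[0,0,0.002,0,-1],[0,0,0.002,0,-1]]' |grep -E "eef|^force"
python3 -m crank '[[0,0,0.0,0,-1],[0,0,0.001,0,-1],[0,0,0.001,0,-1]]' |grep -E "eef|^force"
```

```text
eef_pos: [0.4996, -0.3623, 0.0782]
force: [-0.7, -0.4, 0.9]
eef_pos: [0.4995, -0.3625, 0.078]
force: [-3.4, 0.7, 9.9]
```

```bash

python3 -m crank '[[0,0,-0.001,0,-1],[0,0,-0.001,0,-0.2],[0,0,-0.001,0,-0.2],[0,0,-0.001,0,-0.2],[0,0,-0.001,0,-0.2]]' |grep -E "eef|^force|width"
python3 -m crank '[[0,0,0,0,-0.2],[0,0,0,0,-0.2],[0,0,-0.02,0,-0.2],[0,0,-0.05,0,-0.2],[0,0,-0.09,0,-0.2]]' |grep -E "eef|^force|width"
python3 -m crank '[[0,0,-0.04,0,-0.2],[0,0,-0.08,0,-0.2],[0,0,-0.08,0,-0.2],[0,0,-0.08,0,-0.2]]' |grep -E "eef|^force|width"
python3 -c "from h import *;go([.46,-.17,.25],-83.5);snap('w7')"
```

```text
eef_pos: [0.4992, -0.3619, 0.077]
force: [0.5, -0.3, 0.3]
width: 0.0342
eef_pos: [0.4976, -0.361, 0.1655]
force: [0.8, -0.8, 0.5]
width: 0.0345
eef_pos: [0.5003, -0.3626, 0.2504]
force: [0.7, 0.4, -0.4]
width: 0.0347
row [ 0.1278 -0.1496 -0.0005] turn 0.8003 pos [ 0.5003 -0.3626  0.2504] yawY -37.65 z [ 0.005 -0.004 -1.   ] t 11.57 F [ 0.7  0.4 -0.4] w 0.0347
```

View pics/w7.png

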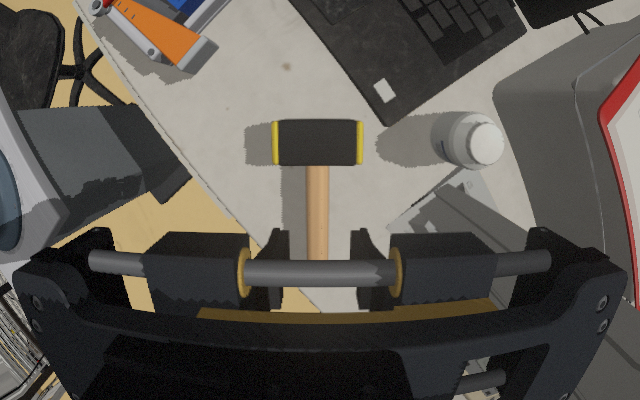

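The mallet lies flat at (318,142), well clear of the frame. Next I move over to look at the lever.

```bash

python3 -m crank '[[0.115,-0.053,0,0,-0.2],[0.115,-0.053,0,0,-0.2],[0.115,-0.053,0,0,-0.2],[0.115,-0.053,0,0,-0.2]]' |head -2
python3 -m crank '[[0.115,-0.054,0,-0.55,-0.2],[0.115,-0.054,0,-0.55,-0.2],[0.115,-0.054,0,-0.55,-0.2],[0.115,-0.054,0,-0.55,-0.2],[0.115,-0.054,0,-0.55,-0.2]]' |head -2
python3 -m crank '[[0,0,0,-0.543,-0.2],[0,0,0,-0.543,-0.2],[0,0,0,-0.543,-0.2],[0,0,0,-0.543,-0.2],[0,0,0,-0.543,-0.2]]' |head -2
python3 -m crank '[[0,0,0,0,-0.2],[0,0,0,0,-0.2]]' |head -1
python3 -c "from h import *;go([.556,-.115,.25],25);snap('w8')"
```

```text
time: 11.95
eef_pos: [0.529, -0.2281, 0.2455]
time: 12.37
eef_pos: [0.5546, -0.1102, 0.2455]
time: 12.78
eef_pos: [0.5539, -0.1146, 0.2451]
time: 12.95
row [-0.0011  0.0015 -0.0043] turn -0.0017 pos [ 0.5542 -0.1147  0.2457] yawY 24.9 z [-0.003  0.001 -1.   ] t 12.95 F [-0.2  0.2  0.6] w 0.0348
```

View pics/w8.png

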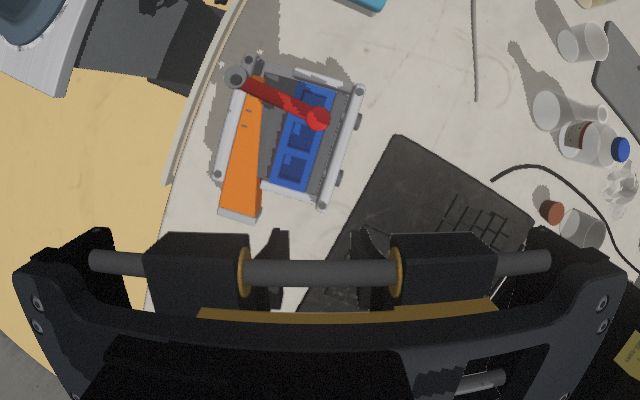

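The lever's knob top is at (318,118) and its pivot at (236,76), with the lever lying back over the mould; the cord is at (475,50).

```bash
python3 - <<'E'
from h import *
c=np.load("pics/w8.npz");d=c["d"];im=c["im"];h=cv2.cvtColor(im,cv2.COLOR_RGB2HSV)
def pt(u,v):
    R,t=c["R"],c["t"];o,r=wray(c,u,v);return o+r*d[v,u]/(R@r)[2]
for p in((318,116),(318,122),(320,118),(236,76),(262,88),(255,200),(350,125),(300,150)):print(p,np.round(pt(*p),4))
red=(((h[:,:,0]<8)|(h[:,:,0]>172))&(h[:,:,1]>140)).astype(np.uint8)
red[:,:225]=0;red[160:]=0;red[:,360:]=0
print([np.round(x,1) for x in cv2.minAreaRect(cv2.findNonZero(red))])
cnt=[(u,v) for v in range(100,135) for u in range(295,340) if red[v,u] and pt(u,v)[2]>.0]
Z=np.array([pt(*q) for q in cnt]);zt=np.percentile(Z[:,2],95);m=Z[:,2]>zt-.004
print("top z",zt,"centre",Z[m].mean(0),(Z[m].max(0)+Z[m].min(0))/2,np.ptp(Z[m],axis=0),m.sum())
E
```

```text
(318, 116) [ 0.5225 -0.0489  0.1   ]
(318, 122) [ 0.5244 -0.0531  0.1   ]
(320, 118) [ 0.5245 -0.0497  0.0986]
(236, 76) [ 0.4427 -0.0453  0.0729]
(262, 88) [ 0.4676 -0.0463  0.0683]
(255, 200) [ 0.4994 -0.1497  0.045 ]
(350, 125) [ 0.5524 -0.0442  0.0506]
(300, 150) [ 0.5203 -0.085   0.0501]
[array([286.4, 100.8]), array([95.1, 24.1]), np.float64(29.3)]
top z 0.1005408594225595 centre [ 0.52274758 -0.05052203  0.10085219] [ 0.52278808 -0.05052037  0.21726959] [0.01858386 0.01837838 0.24127267] 457
```

```bash

python3 -m crank '[[0.071,-0.002,0,-0.6,0.2],[0.071,-0.002,0,-0.6,0.2],[0.071,-0.002,0,-0.6,0.2],[0.071,-0.002,0,-0.6,0.2],[0.071,-0.002,0,-0.6,0.2]]' |head -2
python3 -m crank '[[0,0,0,-0.472,0.2],[0,0,0,-0.472,0.2],[0,0,0,-0.472,0.2],[0,0,0,-0.472,0.2],[0,0,0,-0.472,0.2]]' |head -2
python3 -m crank '[[0,0,0,0,0.2],[0,0,0,0,0.2]]' |head -1
python3 -c "from h import *;go([.5227,-.0505,.143],86.3)"
```

```text
time: 13.42
eef_pos: [0.5227, -0.0503, 0.247]
time: 13.83
eef_pos: [0.5229, -0.0511, 0.2467]
time: 14.0
row [0.0003 0.0005 0.1041] turn -0.0008 pos [ 0.523  -0.051   0.2471] yawY 86.26 z [-0. -0. -1.] t 14.0 F [-0.8 -0.1 -0.3] w 0.0524
```

```bash

python3 -m crank '[[0,0,0.03,0,0.2],[0,0,0.06,0,0.2],[0,0,0.085,0,0.2],[0,0,0.104,0,0.2],[0,0,0.104,0,0.2]]' |grep -E "eef|^force"
python3 -m crank '[[0,0,0,0,0.2],[0,0,0,0,-1],[0,0,0,0,-1],[0,0,0,0,-1],[0,0,0,0,-1]]' |grep -E "eef|^force|width"
python3 -m crank '[[0,0,0,0,-1],[0,0,0,0,-1],[0,0,0,0,-1]]'
python3 - <<'E'
from h import *
go([.5227,-.0505,.143],86.3)
from rig import telemetry
s=telemetry.read_state();R=np.array(s["tool_rot"]);p=np.array(s["eef_pos"])
piv=np.array([.4427,-.0453]);a0=np.arctan2(*(p[:2]-piv)[::-1]);print(np.degrees(a0))
for k in range(1,16):
    a=a0-.1*k; q=piv+.0802*np.array([np.cos(a),np.sin(a)]);w=np.array([*(q-p[:2]),0]);print(k,np.round(R.T@w,4)[:2])
E
```

```text
eef_pos: [0.5207, -0.0513, 0.1398]
force: [-0.5, 0.9, 0.5]
eef_pos: [0.5236, -0.051, 0.1443]
force: [-0.6, -0.3, -0.7]
width: 0.0335
time: 15.08
eef_pos: [0.5233, -0.0511, 0.1436]
tool_rot: [[-0.998, 0.063, 0.001], [0.063, 0.998, -0.0], [-0.001, -0.0, -1.0]]
force: [-0.6, -0.5, 2.1]
width: 0.019
finger_force: 30.0
row [0.0006 0.0006 0.0006] turn 0.0016 pos [ 0.5233 -0.0511  0.1436] yawY 86.39 z [ 0.001 -0.    -1.   ] t 15.08 F [-0.6 -0.5  2.1] w 0.019
-4.136652323628553
1 [ 0.0011 -0.008 ]
2 [ 0.0023 -0.0159]
3 [ 0.0044 -0.0237]
4 [ 0.0072 -0.0312]
5 [ 0.0108 -0.0384]
6 [ 0.015  -0.0451]
7 [ 0.0199 -0.0515]
8 [ 0.0254 -0.0573]
9 [ 0.0315 -0.0625]
10 [ 0.0381 -0.0671]
11 [ 0.0451 -0.0711]
12 [ 0.0524 -0.0743]
13 [ 0.06   -0.0767]
14 [ 0.0679 -0.0784]
15 [ 0.0758 -0.0793]
```

```bash

python3 -m crank '[[0.0004,-0.008,0,0.1,-1],[0.0016,-0.0159,0,0.2,-1],[0.0036,-0.0237,0,0.3,-1],[0.0063,-0.0312,0,0.4,-1],[0.0098,-0.0385,0,0.5,-1]]' |grep -E "eef|force|width"
python3 -m crank '[[0.0004,-0.008,0,0.1,-1],[0.0016,-0.0159,0,0.2,-1],[0.0036,-0.0237,0,0.3,-1],[0.0063,-0.0312,0,0.4,-1],[0.0063,-0.0312,0,0.4,-1]]' |grep -E "eef|force|width"
python3 -c "from h import *;go([.4518,-.1248,.143],6.5)"
```

```text
eef_pos: [0.5122, -0.0892, 0.1437]
force: [2.0, -1.0, -1.5]
width: 0.0192
finger_force: 30.0
eef_pos: [0.4896, -0.1139, 0.1437]
force: [3.8, -5.3, -2.6]
width: 0.0193
finger_force: 30.0
row [ 0.0125 -0.0373  0.0006] turn 0.4897 pos [ 0.4896 -0.1139  0.1437] yawY 34.56 z [ 0.003 -0.002 -1.   ] t 15.92 F [ 3.8 -5.3 -2.6] w 0.0193
```

```bash

python3 -m crank '[[0.0004,-0.008,0,0.1,-1],[0.0016,-0.0159,0,0.2,-1],[0.0036,-0.0237,0,0.3,-1],[0.0063,-0.0312,0,0.4,-1],[0.0063,-0.0312,0,0.4,-1]]' |grep -E "eef|force|width"
python3 -m crank '[[0.0003,-0.006,0,0.08,-1],[0.0006,-0.0085,0,0.1,-1],[0.0006,-0.0085,0,0.1,-1]]' |grep -E "eef|force|width"
python3 -c "from h import *;go([.4518,-.1248,.143],6.5)"
```

```text
eef_pos: [0.4602, -0.127, 0.1438]
force: [3.7, -7.5, -2.5]
width: 0.0193
finger_force: 30.0
eef_pos: [0.4532, -0.1282, 0.1438]
force: [6.0, -8.6, -4.9]
width: 0.0192
finger_force: 30.0
row [ 0.0035 -0.0011  0.0008] turn -0.0057 pos [ 0.4532 -0.1282  0.1438] yawY 6.18 z [ 0.006 -0.003 -1.   ] t 16.58 F [ 6.  -8.6 -4.9] w 0.0192
```

```bash

python3 -m crank '[[-0.002,-0.002,0,0,-1],[-0.003,-0.003,0,0,-1],[-0.003,-0.003,0,0,-1]]' |grep -E "eef|force"
python3 -m crank '[[0,-0.0015,0,0,-1],[0,-0.003,0,0,-1],[0,-0.003,0,0,-1]]' |grep -E "eef|force"
```

```text
eef_pos: [0.4528, -0.1286, 0.1439]
force: [10.6, -0.9, -9.0]
finger_force: 30.1
eef_pos: [0.4523, -0.1286, 0.144]
force: [16.6, 0.4, -16.5]
finger_force: 30.2
```

At the end stop (16 N, no motion). I'll relax, release, lift clear and check.

```bash

python3 -m crank '[[0,0.003,0,0,-1],[0,0.005,0,0,-1],[0,0.005,0,0,-1]]' |grep -E "eef|force"
python3 -m crank '[[0,0,0,0,0],[0,0,0,0,0],[0,0,0,0,0],[0,0,0,0,0],[0,0,0,0,0]]' |grep -E "eef|^force|width"
python3 -m crank '[[0,0,-0.02,0,0],[0,0,-0.05,0,0],[0,0,-0.09,0,0],[0,0,-0.13,0,0],[0,0,-0.13,0,0]]' |grep -E "eef|^force|width"
python3 -m crank '[[-0.09,0,0,0,0],[-0.09,0,0,0,0],[-0.09,0,0,0,0],[-0.09,0,0,0,0]]' |grep -E "eef|^force|width"
python3 -c "
from h import *;c,im,d=snap('w9');np.set_printoptions(suppress=True)"
```

```text
eef_pos: [0.4532, -0.1285, 0.1437]
force: [6.3, -0.2, -3.7]
finger_force: 30.0
eef_pos: [0.45, -0.1284, 0.1431]
force: [-0.4, -0.1, 0.2]
width: 0.0411
eef_pos: [0.4541, -0.1288, 0.2803]
force: [1.7, -0.4, -0.8]
width: 0.0437
eef_pos: [0.4596, -0.2215, 0.2728]
force: [0.2, 0.8, 0.0]
width: 0.0434
```

View pics/w9.png

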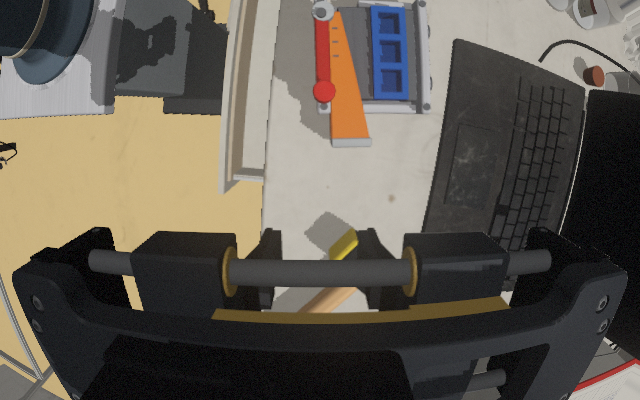

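The lever lies along the front rail (knob at (324,91), pivot at (323,12)), with the wedge in and the mould against the backstop. I'll check the angle, then hand in.

```bash
python3 - <<'E'
from h import *
c=np.load("pics/w9.npz")
k=wplane(c,324,91,.1);p=wplane(c,323,12,.073);print(k,p,"lever deg",np.degrees(np.arctan2(*(k-p)[1::-1])))
a,b=wplane(c,418,18,.05),wplane(c,425,100,.05);print("backrail",np.degrees(np.arctan2(*(b-a)[1::-1])))
E
python3 -c "from rig import ctrl;print(ctrl.close_job())"
```

```text
[ 0.45372358 -0.12762337  0.1       ] [ 0.44506544 -0.04797388  0.073     ] lever deg -83.79613119898534
backrail -79.79446511244977
the job is handed in; nothing more can be done
None
```

The wedge was tapped tight until 18 N moved it less than 1 mm, the mallet is lying flat clear of the frame, the cam lever is at its end stop along the front rail, and the job was handed in at about 18 s.

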